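# Drive the seated cartridge out of the dummy load

## Task

The ceramic cartridge is stuck in the bore of the finned dummy-load can. Take the thinner of the two black-handled rods from the rack, push it through the can's bore from the flared mouth, steadily and without hitting the ceramic hard, until the cartridge drops into the catch tray at the other end, then draw the rod out and lay it back in its own notches in the rack as it lay before. Leave the thicker rod and the other things on the desk where they are.

Things in the scene. Friction and masses are not known exactly. Their poses are not given: they have to be found in the camera images.
- load_can: Finned aluminium can on a steel base plate (166 x 90 x 8 mm) fixed to the desk. Origin: underside of the plate below mid-can; z up, x along the bore in the pushing direction, flared mouth to open end. Can: x -35 to 35 mm, bore axis at z 60, fins out to 34 from the axis, brass plunger housing on top (x 14) to z 97. Bore: 17 mm diameter from x -35 to -10, then 26 mm to the open end at x 35.
- bore_mouth (a point): Centre of the flared mouth on the bore axis, 47 mm before the middle of the can and 60 mm above the desk; the flare is 34 mm wide inside and narrows over 12 mm to the 17 mm bore. Its axes are the can's (x = pushing direction).
- bore_exit (a point): Centre of the open end of the bore (x = +35 mm of the can), 60 mm above the desk. A cartridge is surely out when the rod tip is 3 mm past this point.
- tray_floor (a point): Centre of the inner floor of the black catch tray below the open end, 11 mm above the desk. Tray outside 76 x 80 mm, from x = 40 to 116 mm of the can, rim 38 mm above the desk, walls 3 mm.
- cartridge: White ceramic cylinder with brass end caps, 23 mm diameter, 36 mm long, about 40 g; origin at its centre, x along its length. At the start in the wide part of the bore, rear end at x = -6 to +2 mm of the can. A sprung plunger presses on it from above, so that it moves only when pushed with some 3 to 9 N; it comes free once its rear end is past about x = 20 mm.
- thin_rod: Ejector rod: round steel, 12 mm diameter, black handle, about 130 g. Origin: handle centre, on the rod axis; x to the working tip, z up. Handle waist 34 mm long (x -17 to 17), 18 wide, 24 tall, between two 5 mm flanges 26 mm square. Steel from x 22 to the tip at x 127, and behind from x -22 to -46 mm. In the rack it lies level, axis 44.5 mm above the desk.
- rod_tip (a point): Centre of the working tip of the thin rod, 127 mm from the handle's centre.
- thick_rod: A rod like the other but 20 mm in diameter, too thick for the bore; same handle and lengths. It lies in the other place of the rack, its axis 50 mm above the desk. Leave it.
- rack: Dark wooden rack fixed to the desk: base 130 x 130 x 8 mm; origin at the underside, x along the rods. Two places, y = +40 and -40 mm, each of two V notches (45 degree sides, bottom 36 mm and upper edges 53 mm above the desk, 8 mm thick) at x = -36 and 60 mm; a rod lies with its handle centre at x = 0, tip to +x. Which place holds the thin rod varies.
- toroid: Green ferrite ring, 52 mm across, 14 mm high; bystander, origin under its centre.
- tuning_knob: Amber bakelite knob, 44 mm across, 24 mm high; bystander, origin under its centre.
- pliers: Red-handled pliers lying flat, 160 mm long, 14 mm high; bystander, origin at the pivot, jaws to x.
- screwdriver: Screwdriver, 160 mm long; bystander.
- adapter: Brass connector adapter standing upright, 22 mm across, 34 mm high; bystander, origin under its centre.
- mug: Blue mug, 80 mm across, 90 mm high; bystander, origin under its centre.
There are look-alikes about, which are no part of the job. What is shaped like the thin_rod but orange or turquoise is not meant.

How it is judged:
On the way, in this order (a step that is already met when the one before it is completed fails the run):
1. the thin rod's tip is inside the bore from the flared mouth, the cartridge still seated (y of rod_tip in the frame of load_can between -0.008 and 0.008 m and z of rod_tip in the frame of load_can between 0.052 and 0.068 m and x of rod_tip in the frame of load_can between -0.032 and 0.01 m and x of cartridge in the frame of load_can below 0.03 m), for 0.1 s.
2. the cartridge has been pushed out of the open end while the thin rod is in the bore (y of rod_tip in the frame of load_can between -0.008 and 0.008 m and z of rod_tip in the frame of load_can between 0.052 and 0.068 m and x of rod_tip in the frame of load_can above 0.005 m and x of cartridge in the frame of load_can above 0.042 m and height (world z) of cartridge below 0.045 m), for 0.05 s.
At the end, for the whole second after the job is handed in: The cartridge lies at rest inside the catch tray (centre lower than 40 mm above the desk); the thin rod lies at rest in its own notches, handle within 15 mm of where it lay, parallel to the rack within 0.08 rad and pointing the same way (x of cartridge in the frame of load_can between 0.04 and 0.116 m and y of cartridge in the frame of load_can between -0.04 and 0.04 m and height (world z) of cartridge below 0.04 m and linear speed of each of cartridge, thin_rod below 0.03 m/s and distance of thin_rod from where it was at the start of the episode below 0.015 m and angle between the x axis of thin_rod and the x axis of rack, either way round below 0.08 rad and x of rod_tip in the frame of rack above 0.09 m); the robot touches nothing.
It fails at once if the ceramic is struck or forced: more than 30 N between the rod and the cartridge (contact force between thin_rod and cartridge above 30 N).
It fails at once if the thick rod is moved more than 25 mm (distance of thick_rod from where it was at the start of the episode above 0.025 m).
It fails at once if a bystander is moved more than 30 mm (distance of any of toroid, tuning_knob, pliers, screwdriver, adapter, mug from where it was at the start of the episode above 0.03 m).
It also fails if it takes over 51 s, if anything falls off the work surface, if the arm or the gripper's body presses on something with over 40 N, if the wrist force passes 120 N, or if a joint passes its speed limit or range.

## Robot

A 6-joint arm with a two-finger parallel gripper is mounted at the origin on the work surface. World frame = base frame: x ahead of the robot, y to its left, z up, the work surface at z = 0. Lengths are in m, angles in rad, forces in N, time in s.
With the tool pointing down it reaches from about 0.25 to 0.725 m from the base axis. Payload 4 kg.
Tool frame: the origin (TCP) lies midway between the tips of the shut fingers; the grasp point (between the pads) lies 19 mm behind it; z points along the fingers, y is the direction in which the jaws open and shut (so a half turn about z gives the same grasp; the last joint's range is limited). The gripper opens to 85 mm and grips with 20 to 120 N. Pads are 22 mm wide; open, the fingers measure 114 mm over their backs; the gripper's body (76 mm by 85 mm) begins 54 mm behind the grasp point. The pads swing forward as they close: fully open they stand 13 mm farther back than shut.
Start: joints at [1.218, 0.241, 0.005, 1.335, 0, 1.571], TCP at [0.173, 0.469, 0.231] pointing down, gripper open.
Joint ranges: [-2.72, 2.72], [-1.05, 1.87], [-1.09, 1.28], [-1.99, 2.15], [-1.42, 1.44], [-3.14, 3.14]. Speed limits (rad/s): [2.79, 2.79, 3.14, 3.14, 3.14, 3.14].

## Interface

Orientations are given as a unit quaternion [x, y, z, w].
In Python, from workcell import monitor, cams, order gives the robot as it stands.
- The arm moves only by the tool send_rows, never from a script. Its argument "moves" is a list of rows, each a list of 4 numbers: the shift along the tool's x, y, z as a fraction of full scale, then the turn about the tool's z as a fraction of full scale. A call has 1 to 20 rows; each row shifts and turns the commanded pose from where the row before left it, along the tool's axes as they then stand; what a row does not reach is not made up. Full scale, the value 1, is 100 cm for a shift and 0.1 rad for a turn. A row lasts 1/10 s, in which the tool goes at most 50 mm and 8.59 degrees, less where a joint would pass 70% of its speed; a pose out of reach is approached as far as the arm can. A call with a number of a shift or a turn outside -1 to 1 is refused whole. A call with a gripper value outside its range is refused whole. "claw" is the gripper's target within -1 to 1 (fully open at 1, half-way at 0, shut at -1), set as the call begins (left out, the last holds). The fingers move at their own pace and stop on an object; the grip force is fixed at half the most. Time passes only in rows, so rows that do not move let the fingers close. It gives the time, the measured TCP pose, the force and the opening at its end, in the units of the state.
- monitor.get_obs(): the state, without advancing time (a new reading comes with each control period).
- cams.camera(name): name is "scene" or "top" or "wrist"; returns (picture, depth): 420x560x3 uint8, blue, green, red; 420x560 float32, m along the optical axis (not along the pixel's ray), 0 where there is no reading.
- cams.camera_info(name): a dict with "intrinsics" (3x3 intrinsics, pixels), "distortion" ([k1, k2, p1, p2, k3] as OpenCV has them; the pictures are not rectified), "T" (4x4, takes a point from camera to world coordinates); the wrist camera has in their place "mount" (4x4, takes a point from camera to tool coordinates, whose origin is the TCP and whose axes are the flange's). Camera axes: x right, y up, looking along -z (the intrinsics and any distortion apply to the point x, -y, -z); pixel columns grow to the right and rows downward; lengths in m; the calibration is good to about 2 mm. A picture is of the moment at which its call begins: read the wrist's pose just before it. camera_info takes no time and is no camera call.
- order.job_done(): hands the job in, once; it reports no verdict.
The state is a dict: "clock": time; "joint_pos": joint angles; "joint_vel": joint speeds; "tau": joint torques, N m; "eef_pos": TCP position; "tool_rot": TCP orientation; "ft_force": force on the tool from outside, world axes, zero at the start; "ft_torque": the same for the moment, N m; "grip_width": finger opening in m.
Only numpy, scipy, OpenCV 4.12 (cv2) and the standard library are available. Lean on these libraries where they do the work, as an engineer would, in place of code of your own. Each camera call takes 0.05 s, during which the arm holds its last target.

## Working session

There is one attempt and no reset: what is moved stays moved. The work goes in short steps, Python scripts to look and compute and a tool call to move; the robot and the scene stay as the last step left them, time stands still between calls to the robot, and variables do not carry over. Pictures are saved under pics/ and viewed, and the job is handed in when it is done.

Besides the shell and the picture viewer there is one more tool, called as name([rows], argument=value, ...), one row to a line, values as JSON. send_rows: Moves the arm, as the interface text tells. Its arguments: {"type":"object","properties":{"moves":{"type":"array","items":{"type":"array","items":{"type":"number","minimum":-1,"maximum":1}}},"claw":{"type":"number"}},"required":["moves"]}

```bash
mkdir -p pics; ls; python3 - <<'E'
from workcell import monitor, cams, order
import cv2, numpy as np, pickle
print(monitor.get_obs())
for n in ["scene","top","wrist"]:
    o=monitor.get_obs()
    p,d=cams.camera(n); cv2.imwrite(f"pics/{n}0.png",p); np.save(f"pics/{n}0_d.npy",d)
    i=cams.camera_info(n); i['eef']=(o['eef_pos'],o['tool_rot']); pickle.dump(i,open(f"pics/{n}0.pkl","wb"))
    print(n,{k:np.round(v,4).tolist() for k,v in i.items() if k!='eef'})
E
```

```text
pics
{'clock': 0.0, 'joint_pos': array([ 1.21806183e+00,  2.41413668e-01,  3.72355409e-03,  1.33519714e+00,
       -7.98890990e-06,  1.57079640e+00]), 'joint_vel': array([-0.00032717,  0.0018609 ,  0.00085679,  0.00207461, -0.00035845,
        0.00107338]), 'tau': array([-7.23010471e-04, -3.72317469e+01,  2.52407885e+01,  1.68471347e-02,
       -5.27058546e-05,  6.73015137e-06]), 'eef_pos': array([0.17251669, 0.4686222 , 0.23041236]), 'tool_rot': array([ 1.75454278e-01,  9.84487025e-01, -1.02994802e-03, -1.79498823e-04]), 'ft_force': array([-0.41742687,  0.19737124, -0.22153927]), 'ft_torque': array([ 0.01615867,  0.02517102, -0.00046056]), 'grip_width': 0.08571626619576989}
scene {'intrinsics': [[425.0849, 0.0, 275.6111], [0.0, 425.0849, 214.5], [0.0, 0.0, 1.0]], 'distortion': [-0.1312, 0.0, 0.0, 0.0, 0.0], 'T': [[-0.6705, -0.4862, 0.5604, 1.1119], [0.7419, -0.4315, 0.5132, 0.5033], [-0.0077, 0.7599, 0.65, 0.7657], [0.0, 0.0, 0.0, 1.0]]}
top {'intrinsics': [[389.7853, 0.0, 277.7356], [0.0, 389.7853, 206.3205], [0.0, 0.0, 1.0]], 'distortion': [-0.0419, 0.0, 0.0, 0.0, 0.0], 'T': [[0.01, 0.9963, -0.0854, 0.4241], [-0.9997, 0.0082, -0.0214, -0.0569], [-0.0206, 0.0856, 0.9961, 1.0794], [0.0, 0.0, 0.0, 1.0]]}
wrist {'intrinsics': [[331.219, 0.0, 282.3931], [0.0, 331.219, 215.1963], [0.0, 0.0, 1.0]], 'distortion': [-0.0601, 0.0, 0.0, 0.0, 0.0], 'mount': [[-0.0005, 0.9542, 0.2992, 0.0766], [1.0, 0.0004, 0.0002, 0.0006], [0.0, 0.2992, -0.9542, -0.1423], [0.0, 0.0, 0.0, 1.0]]}
```

View pics/scene0.png

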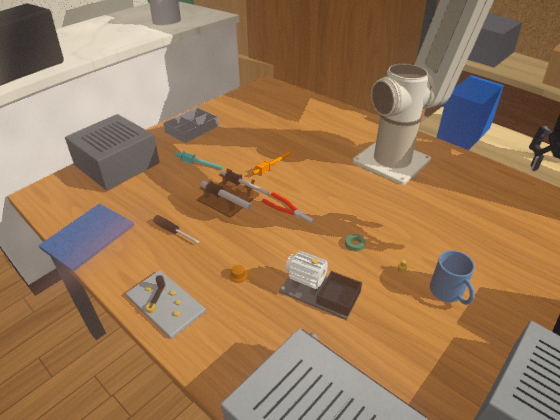

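View pics/top0.png

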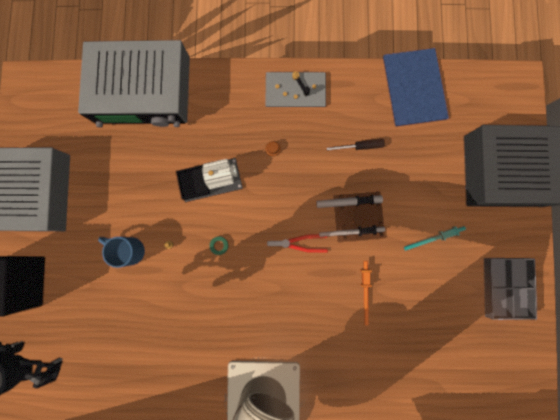

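View pics/wrist0.png

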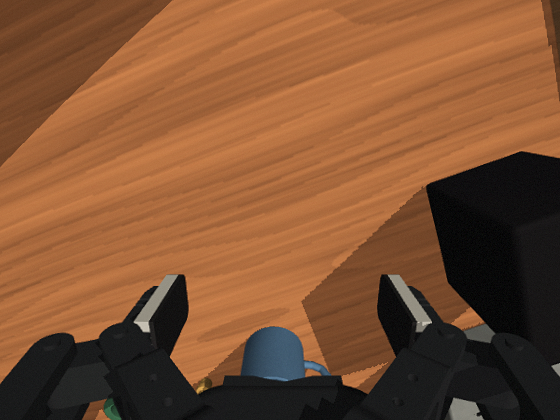

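```bash
python3 - <<'E'
import cv2
p=cv2.imread("pics/top0.png")
cv2.imwrite("pics/cropA.png",cv2.resize(p[180:260,260:400],None,fx=5.5,fy=5.5,interpolation=cv2.INTER_CUBIC))
cv2.imwrite("pics/cropB.png",cv2.resize(p[145:215,165:285],None,fx=6.5,fy=6.5,interpolation=cv2.INTER_CUBIC))
p=cv2.imread("pics/scene0.png")
cv2.imwrite("pics/cropC.png",cv2.resize(p[140:330,170:370],None,fx=3,fy=3,interpolation=cv2.INTER_CUBIC))
E
```

```text
(no output)
```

View pics/cropA.png

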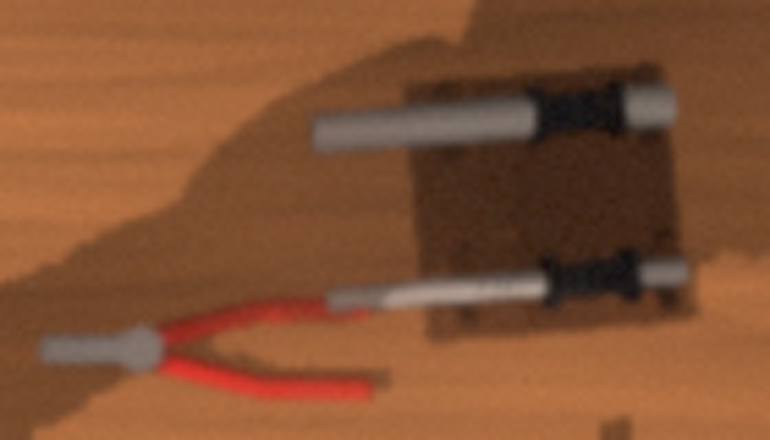

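View pics/cropB.png

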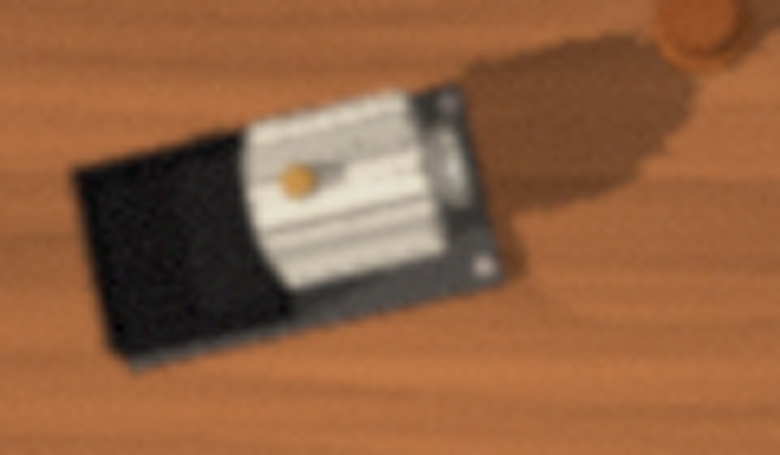

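View pics/cropC.png

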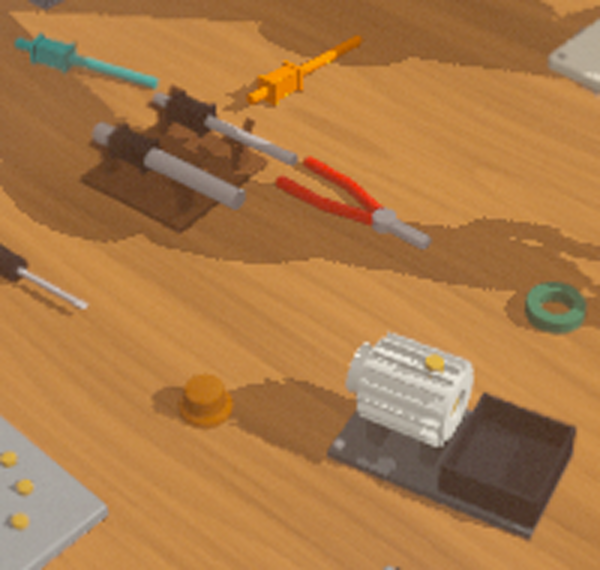

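```bash
cat > h.py <<'E'
import cv2, numpy as np, pickle
from scipy.spatial.transform import Rotation as R
def camT(i):
    if 'T' in i: return np.array(i['T'])
    T=np.eye(4); T[:3,:3]=R.from_quat(i['eef'][1]).as_matrix(); T[:3,3]=i['eef'][0]
    return T@np.array(i['mount'])
def ray(i,uv):
    uv=np.array(uv,float).reshape(-1,1,2)
    n=cv2.undistortPoints(uv,np.array(i['intrinsics']),np.array(i['distortion'])).reshape(-1,2)
    T=camT(i); d=np.c_[n[:,0],-n[:,1],-np.ones(len(n))]@T[:3,:3].T
    return T[:3,3],d
def onplane(i,uv,z):
    o,d=ray(i,uv); return o+d*((z-o[2])/d[:,2])[:,None]
def proj(i,P):
    T=np.linalg.inv(camT(i)); P=np.array(P,float).reshape(-1,3)@T[:3,:3].T+T[:3,3]
    return cv2.projectPoints(P*[1,-1,-1],np.zeros(3),np.zeros(3),np.array(i['intrinsics']),np.array(i['distortion']))[0].reshape(-1,2)
def snap(name,tag):
    from workcell import monitor,cams
    o=monitor.get_obs(); p,d=cams.camera(name); i=cams.camera_info(name); i['eef']=(o['eef_pos'],o['tool_rot'])
    cv2.imwrite(f"pics/{tag}.png",p); np.save(f"pics/{tag}_d.npy",d); pickle.dump(i,open(f"pics/{tag}.pkl","wb"))
    return p,d,i
def load(tag): return cv2.imread(f"pics/{tag}.png"),np.load(f"pics/{tag}_d.npy"),pickle.load(open(f"pics/{tag}.pkl","rb"))
E
python3 - <<'E'
from h import *
p,d,i=load("top0")
A=lambda x,y:(260+x/5.5-.4,180+y/5.5-.4)
B=lambda x,y:(165+x/6.5-.4,145+y/6.5-.4)
print("thin tip,rear",onplane(i,[A(330,300),A(687,272)],.0445+.0))
print("thin handle ends",onplane(i,[A(545,281),A(640,275)],.0445))
print("thick tip,rear",onplane(i,[A(315,133),A(673,104)],.05))
print("rack corners",onplane(i,[A(405,87),A(660,65),A(692,315),A(430,340)],.008))
print("tray rim",onplane(i,[B(77,172),B(112,350),B(243,130)],.038))
print("plate",onplane(i,[B(457,85),B(507,278)],.008))
print("housing",onplane(i,[B(299,180)],.097))
print("flare",onplane(i,[B(440,140),B(468,200)],.06))
print("pliers",onplane(i,[A(330,303),A(370,312)],.014))
print("knob",onplane(i,[B(700,25)],.024))
E
```

```text
thin tip,rear [[ 0.4399055  -0.14624096  0.0445    ]
 [ 0.45481505 -0.3179051   0.0445    ]]
thin handle ends [[ 0.44992818 -0.2495581   0.0445    ]
 [ 0.45318956 -0.29526738  0.0445    ]]
thick tip,rear [[ 0.51998836 -0.13846387  0.05      ]
 [ 0.53542738 -0.31081825  0.05      ]]
rack corners [[ 0.54745333 -0.18688933  0.008     ]
 [ 0.55960782 -0.31491155  0.008     ]
 [ 0.4345556  -0.32934521  0.008     ]
 [ 0.42106659 -0.19907095  0.008     ]]
tray rim [[0.60763244 0.24257462 0.038     ]
 [0.53267947 0.22530516 0.038     ]
 [0.62576701 0.17288496 0.038     ]]
plate [[0.65164992 0.08729048 0.008     ]
 [0.56801321 0.06415895 0.008     ]]
housing [[0.59445467 0.13705898 0.097     ]]
flare [[0.61773077 0.08679874 0.06      ]
 [0.59298988 0.0748171  0.06      ]]
pliers [[ 0.43888921 -0.14887503  0.014     ]
 [ 0.43462362 -0.16865288  0.014     ]]
knob [[ 0.67461395 -0.0177035   0.024     ]]
```

```bash
cat >> h.py <<'E'
def plan(p0,yaw0,p1,yaw1,n):
    # rows in tool axes (tool down): x=(c,s), y=(s,-c), z=-zworld ; +turn -> yaw decreases
    p0=np.array(p0,float);p1=np.array(p1,float);out=[]
    turn=round((yaw0-yaw1)/n/0.1,2); p=p0.copy();y=yaw0
    for k in range(n):
        t=p0+(p1-p0)*(k+1)/n; d=t-p
        r=[round(d[0]*np.cos(y)+d[1]*np.sin(y),4),round(d[0]*np.sin(y)-d[1]*np.cos(y),4),round(-d[2],4),turn]
        out.append(r)
        p=p+[r[0]*np.cos(y)+r[1]*np.sin(y),r[0]*np.sin(y)-r[1]*np.cos(y),-r[2]]; y-=turn*0.1
    print(str(out).replace(' ','')); print("end",p.round(4),round(np.degrees(y),2))
def state():
    from workcell import monitor
    o=monitor.get_obs(); M=R.from_quat(o['tool_rot']).as_matrix()
    print('t',round(float(o['clock']),2),'p',o['eef_pos'].round(4),'yaw',round(float(np.degrees(np.arctan2(M[1,0],M[0,0]))),2),'z',M[:,2].round(4),'F',o['ft_force'].round(1),'w',round(float(o['grip_width']),4),'j',o['joint_pos'].round(2))
    return o['eef_pos'],np.arctan2(M[1,0],M[0,0])
E
python3 - <<'E'
from h import *
p,y=state()
plan(p,y,[.59,.13,.25],np.radians(104.3),12)
E
```

```text
t 0.15 p [0.1726 0.4687 0.2306] yaw 159.79 z [-5.0e-04 -1.6e-03 -1.0e+00] F [-0.3  0.1 -0.3] w 0.0856 j [ 1.22  0.24  0.    1.34 -0.    1.57]
[[np.float64(-0.0424),np.float64(-0.0145),np.float64(-0.0016),np.float64(0.81)],[np.float64(-0.0434),np.float64(-0.011),np.float64(-0.0016),np.float64(0.81)],[np.float64(-0.0442),np.float64(-0.0074),np.float64(-0.0016),np.float64(0.81)],[np.float64(-0.0446),np.float64(-0.0039),np.float64(-0.0017),np.float64(0.81)],[np.float64(-0.0448),np.float64(-0.0002),np.float64(-0.0016),np.float64(0.81)],[np.float64(-0.0447),np.float64(0.0034),np.float64(-0.0016),np.float64(0.81)],[np.float64(-0.0442),np.float64(0.007),np.float64(-0.0016),np.float64(0.81)],[np.float64(-0.0436),np.float64(0.0106),np.float64(-0.0016),np.float64(0.81)],[np.float64(-0.0425),np.float64(0.014),np.float64(-0.0016),np.float64(0.81)],[np.float64(-0.0412),np.float64(0.0175),np.float64(-0.0017),np.float64(0.81)],[np.float64(-0.0398),np.float64(0.0207),np.float64(-0.0016),np.float64(0.81)],[np.float64(-0.0379),np.float64(0.0239),np.float64(-0.0016),np.float64(0.81)]]
end [0.59 0.13 0.25] 104.09
```

send_rows([
  [-0.042, -0.015, -0.002, 0.81],
  [-0.043, -0.011, -0.002, 0.81],
  [-0.044, -0.007, -0.002, 0.81],
  [-0.045, -0.004, -0.002, 0.81],
  [-0.045, 0, -0.002, 0.81],
  [-0.045, 0.003, -0.002, 0.81],
  [-0.044, 0.007, -0.002, 0.81],
  [-0.044, 0.011, -0.002, 0.81],
  [-0.042, 0.014, -0.002, 0.81],
  [-0.041, 0.018, -0.001, 0.81],
  [-0.04, 0.021, -0.001, 0.81],
  [-0.038, 0.024, 0, 0.81],
  [0, 0, 0, 0],
  [0, 0, 0, 0],
], claw=0.2)

```text
clock: 1.55
eef_pos: [0.5909, 0.1298, 0.25]
tool_rot: [0.616, 0.788, -0.001, -0.001]
ft_force: [0.3, -0.2, 0.2]
grip_width: 0.0512
```

```bash
sed -i 's/r=\[round(d\[0\]\*np.cos(y)+d\[1\]\*np.sin(y),4),round(d\[0\]\*np.sin(y)-d\[1\]\*np.cos(y),4),round(-d\[2\],4),turn\]/r=[round(float(v),3) for v in (d[0]*np.cos(y)+d[1]*np.sin(y),d[0]*np.sin(y)-d[1]*np.cos(y),-d[2])]+[float(turn)]/' h.py
python3 - <<'E'
from h import *
state(); p,d,i=snap("wrist","w1")
E
```

```text
t 1.55 p [0.5909 0.1298 0.25  ] yaw 104.0 z [-2.4e-03 -1.0e-04 -1.0e+00] F [ 0.3 -0.2  0.2] w 0.0512 j [0.22 0.45 0.36 1.48 0.   1.54]
```

View pics/w1.png

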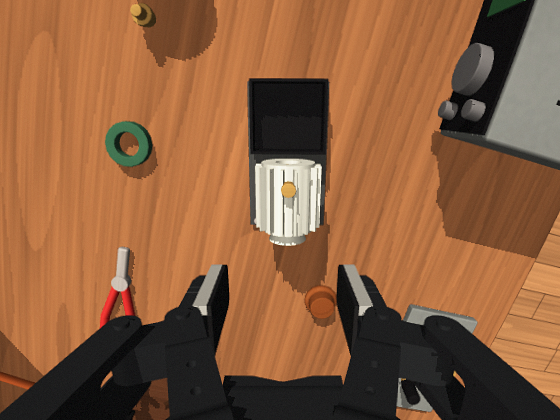

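```bash
python3 - <<'E'
from h import *
p,d,i=load("w1")
cv2.imwrite("pics/w1c.png",cv2.resize(p[70:255,235:345],None,fx=3.2,fy=3.2,interpolation=cv2.INTER_CUBIC)); 
h=cv2.cvtColor(p,cv2.COLOR_BGR2HSV)
m=cv2.inRange(h,(12,120,120),(30,255,255)); m[:175]=0;m[205:]=0;m[:,:270]=0;m[:,310:]=0
ys,xs=np.nonzero(m);print(xs.mean(),ys.mean(),len(xs)); print("housing",onplane(i,[(xs.mean(),ys.mean())],.097))
cr=p[70:255,235:345]
E
```

```text
288.07608695652175 189.33152173913044 184
housing [[0.59351172 0.13998215 0.097     ]]
```

View pics/w1c.png

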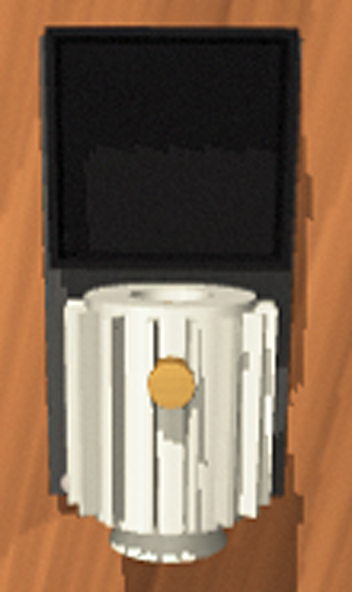

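```bash
python3 - <<'E'
from h import *
p,d,i=load("w1")
C=lambda x,y:(235+x/3.2-.35,70+y/3.2-.35)
r=onplane(i,[C(45,28),C(300,30),C(294,272),C(48,270)],.038); print("rim",r)
hs=onplane(i,[(288.08,189.33)],.097)[0]
fl=onplane(i,[C(109,540),C(230,537)],.06); print("flare",fl, np.linalg.norm(fl[1]-fl[0]))
fins=onplane(i,[C(63,400),C(278,400)],.06);print("fins",fins,np.linalg.norm(fins[1]-fins[0]))
for a,b in [(r[3],r[0]),(r[2],r[1]),(hs,r[:2].mean(0)),(fl.mean(0),hs),(fl.mean(0),r[:2].mean(0))]:
    v=b-a; print("yaw",np.degrees(np.arctan2(v[1],v[0])),np.hypot(*v[:2]))
v=r[1]-r[0];print("yaw cross",np.degrees(np.arctan2(v[1],v[0]))+90,np.hypot(*v[:2]))
for yaw in (103.8,104.3):
    u=np.array([np.cos(np.radians(yaw)),np.sin(np.radians(yaw))])
    print(yaw,"origin by tray",r[:,:2].mean(0)-.078*u,"housing",hs[:2]-.014*u)
    n=np.array([-u[1],u[0]]); 
    print([float(np.round(q[:2]@n,4)) for q in (r.mean(0),hs,fl.mean(0),fins.mean(0))])
E
```

```text
rim [[0.53128434 0.22806082 0.038     ]
 [0.60897116 0.24683778 0.038     ]
 [0.62799369 0.173576   0.038     ]
 [0.54855588 0.15442787 0.038     ]]
flare [[0.58919768 0.0745119  0.06      ]
 [0.62836955 0.085411   0.06      ]] 0.04065987609675627
fins [[0.5636908  0.11800805 0.06      ]
 [0.63097747 0.13480959 0.06      ]] 0.06935263527961702
yaw 103.20080060743828 0.07563146394399932
yaw 104.55550666891335 0.07569112068351402
yaw 103.49323418432225 0.10023155817832267
yaw 104.27232309180877 0.061934554567760945
yaw 103.79078283113672 0.16216257379774712
yaw cross 103.58783536042641 0.07992381680843441
103.8 origin by tray [0.59780688 0.12497714] housing [0.5968543  0.12638851]
[-0.6104, -0.6098, -0.6103, -0.6102]
104.3 origin by tray [0.59846719 0.12514239] housing [0.59697282 0.12641817]
[-0.6108, -0.6097, -0.6097, -0.61]
```

```bash
python3 - <<'E'
from h import *
p,y=state()
plan(p,y,[.45,-.27,.19],np.radians(95.1),10)
E
```

```text
t 1.6 p [0.5902 0.1306 0.2505] yaw 104.09 z [-0.0019  0.     -1.    ] F [-0.4  0.7 -0.1] w 0.0515 j [0.22 0.45 0.36 1.48 0.   1.54]
[[-0.035,-0.023,0.006,0.16],[-0.036,-0.023,0.006,0.16],[-0.036,-0.022,0.006,0.16],[-0.037,-0.022,0.006,0.16],[-0.037,-0.021,0.006,0.16],[-0.037,-0.02,0.006,0.16],[-0.038,-0.02,0.006,0.16],[-0.037,-0.02,0.006,0.16],[-0.039,-0.018,0.006,0.16],[-0.038,-0.018,0.007,0.16]]
end [ 0.4503 -0.27    0.1895] 94.93
```

send_rows([
  [-0.035, -0.023, 0.006, 0.16],
  [-0.036, -0.023, 0.006, 0.16],
  [-0.036, -0.022, 0.006, 0.16],
  [-0.037, -0.022, 0.006, 0.16],
  [-0.037, -0.021, 0.006, 0.16],
  [-0.037, -0.02, 0.006, 0.16],
  [-0.038, -0.02, 0.006, 0.16],
  [-0.037, -0.02, 0.006, 0.16],
  [-0.039, -0.018, 0.006, 0.16],
  [-0.038, -0.018, 0.007, 0.14],
  [0, 0, 0, 0],
  [0, 0, 0, 0],
])

```text
clock: 2.8
eef_pos: [0.4502, -0.2692, 0.1905]
tool_rot: [0.675, 0.738, 0.0, -0.0]
ft_force: [0.6, 1.0, 0.5]
grip_width: 0.0511
```

```bash
python3 - <<'E'
from h import *
state(); p,d,i=snap("wrist","w2")
E
```

```text
t 2.8 p [ 0.4502 -0.2692  0.1905] yaw 95.04 z [-0.e+00  8.e-04 -1.e+00] F [0.6 1.  0.5] w 0.0511 j [-0.54  0.31 -0.01  1.25  0.    0.94]
```

View pics/w2.png

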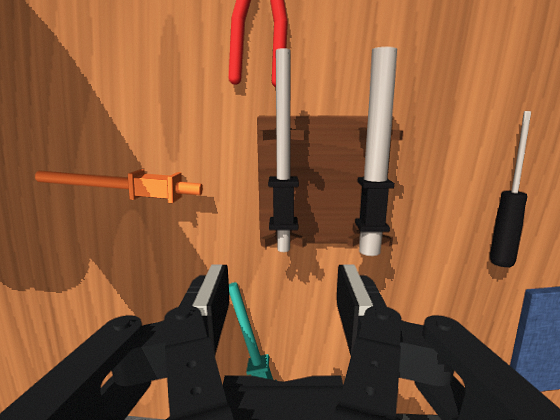

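```bash
python3 - <<'E'
from h import *
p,d,i=load("w2")
cv2.imwrite("pics/w2c.png",cv2.resize(p[40:260,225:415],None,fx=2.7,fy=2.7,interpolation=cv2.INTER_CUBIC))
h=cv2.cvtColor(p,cv2.COLOR_BGR2HSV)
steel=((h[...,1]<60)&(h[...,2]>90)).astype(np.uint8)
steel[:45]=0;steel[255:]=0;steel[:,:255]=0;steel[:,320:]=0
for r in list(range(50,175,12))+[240,246]:
    xs=np.nonzero(steel[r])[0]; 
    if len(xs): print(r,xs.min(),xs.max(),onplane(i,[((xs.min()+xs.max())/2,r)],.0445+.0)[0].round(4))
blk=(h[...,2]<45).astype(np.uint8); blk[:165]=0; blk[245:]=0; blk[:,:262]=0; blk[:,305:]=0
n,l,s,c=cv2.connectedComponentsWithStats(blk); k=1+np.argmax(s[1:,4]); print(s[k],c[k],onplane(i,[c[k]],.05))
E
```

```text
50 276 289 [ 0.4395 -0.1444  0.0445]
62 276 289 [ 0.4403 -0.1534  0.0445]
74 276 288 [ 0.4407 -0.1625  0.0445]
86 276 288 [ 0.4415 -0.1718  0.0445]
98 276 288 [ 0.4423 -0.1811  0.0445]
110 277 289 [ 0.444  -0.1906  0.0445]
122 277 288 [ 0.4444 -0.2003  0.0445]
134 276 288 [ 0.4449 -0.2103  0.0445]
146 277 288 [ 0.4462 -0.2203  0.0445]
158 277 288 [ 0.4471 -0.2305  0.0445]
170 277 288 [ 0.448  -0.2409  0.0445]
240 277 288 [ 0.4537 -0.3064  0.0445]
246 278 288 [ 0.4547 -0.3124  0.0445]
[ 268  176   34   61 1306] [283.51378254 204.49464012] [[ 0.45149713 -0.27056422  0.05      ]]
```

View pics/w2c.png

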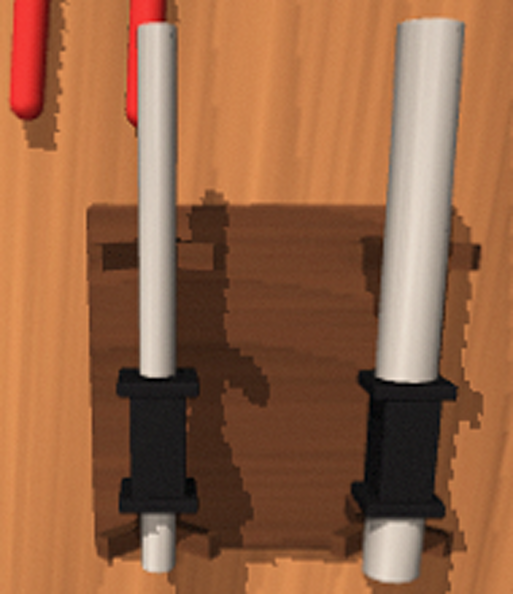

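send_rows([
  [-0.002, 0.001, 0.03, 0],
  [0, 0, 0.04, 0],
  [0, 0, 0.04, 0],
  [0, 0, 0.03, 0],
  [0, 0, 0.016, 0],
  [0, 0, 0.01, 0],
  [0, 0, 0, 0],
  [0, 0, 0, 0],
])

```text
clock: 3.65
eef_pos: [0.4531, -0.2714, 0.0253]
tool_rot: [0.675, 0.738, 0.0, 0.001]
ft_force: [-0.5, -0.6, -0.9]
grip_width: 0.0511
```

```bash
python3 - <<'E'
from h import *
state(); p,d,i=snap("wrist","w3")
E
```

```text
t 3.65 p [ 0.4531 -0.2714  0.0253] yaw 95.14 z [ 1.5e-03 -7.0e-04 -1.0e+00] F [-0.5 -0.6 -0.9] w 0.0511 j [-0.54  0.47 -0.24  0.86  0.    0.94]
```

View pics/w3.png

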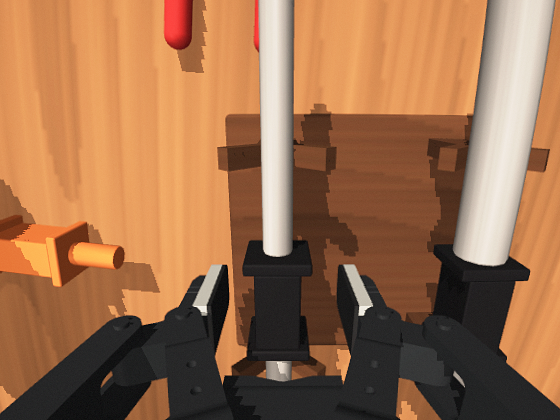

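send_rows([
  [0, 0, 0, 0],
  [0, 0, 0, 0],
  [0, 0, 0, 0],
  [0, 0, 0, 0],
  [0, 0, 0, 0],
  [0, 0, 0, 0],
], claw=-1)

```text
clock: 4.3
eef_pos: [0.4512, -0.2724, 0.0253]
tool_rot: [0.675, 0.737, -0.001, 0.0]
ft_force: [-3.5, -0.2, 6.0]
grip_width: 0.0172
```

```bash
python3 - <<'E'
from h import *
state(); p,d,i=snap("wrist","w4")
E
```

```text
t 4.3 p [ 0.4512 -0.2724  0.0253] yaw 95.02 z [-9.0e-04 -1.1e-03 -1.0e+00] F [-3.5 -0.2  6. ] w 0.0172 j [-0.54  0.47 -0.24  0.86 -0.    0.94]
```

View pics/w4.png

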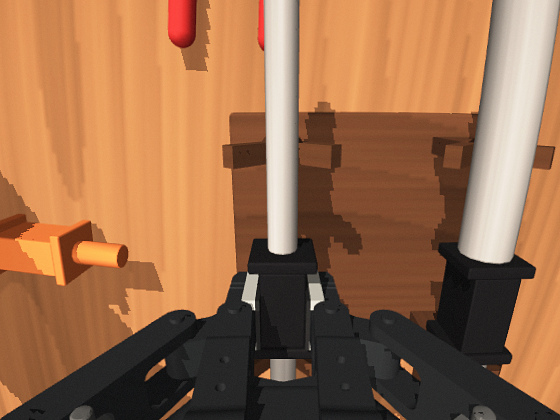

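```bash
python3 - <<'E'
from h import *
plan([.4512,-.2724,.12],np.radians(95.02),[.6467,-.0725,.12],np.radians(103.9),8)
E
```

```text
[[0.023,0.027,-0.0,-0.19],[0.022,0.026,-0.0,-0.19],[0.022,0.028,-0.0,-0.19],[0.021,0.028,-0.0,-0.19],[0.021,0.028,-0.0,-0.19],[0.02,0.028,-0.0,-0.19],[0.019,0.029,-0.0,-0.19],[0.019,0.03,-0.0,-0.19]]
end [ 0.6471 -0.0728  0.12  ] 103.73
```

send_rows([
  [0, 0, -0.01, 0],
  [0, 0, -0.02, 0],
  [0, 0, -0.025, 0],
  [0, 0, -0.025, 0],
  [0, 0, -0.015, 0],
  [0, 0, 0, 0],
])

```text
clock: 4.95
eef_pos: [0.4539, -0.273, 0.1225]
tool_rot: [0.675, 0.737, 0.001, 0.003]
ft_force: [0.0, 0.2, -1.5]
grip_width: 0.0172
```

send_rows([
  [0.022, 0.025, 0, -0.1],
  [0.022, 0.026, 0, -0.2],
  [0.022, 0.028, 0, -0.2],
  [0.021, 0.028, 0, -0.2],
  [0.021, 0.028, 0, -0.2],
  [0.02, 0.028, 0, -0.2],
  [0.019, 0.029, 0, -0.2],
  [0.019, 0.027, 0, -0.25],
  [0, 0, 0, 0],
  [0, 0, 0, 0],
  [0, 0, 0, 0],
])

```text
clock: 6.05
eef_pos: [0.643, -0.0755, 0.1183]
tool_rot: [0.616, 0.787, -0.001, -0.001]
ft_force: [0.2, 0.3, -0.4]
grip_width: 0.017
```

```bash
python3 - <<'E'
from h import *
state(); snap("top","t5"); state(); snap("scene","s5");p,d,i=snap("wrist","w5")
state()
E
```

```text
t 6.05 p [ 0.643  -0.0755  0.1183] yaw 103.88 z [-2.2e-03 -1.0e-04 -1.0e+00] F [ 0.2  0.3 -0.4] w 0.017 j [-0.12  0.6   0.25  1.23 -0.    1.21]
t 6.1 p [ 0.643  -0.0758  0.1187] yaw 103.85 z [-0.0017 -0.     -1.    ] F [-0.3  0.1 -1.3] w 0.0173 j [-0.12  0.6   0.25  1.23 -0.    1.21]
t 6.2 p [ 0.6433 -0.076   0.1192] yaw 103.83 z [-6.e-04 -0.e+00 -1.e+00] F [ 0.2 -0.6 -1.3] w 0.0171 j [-0.12  0.6   0.25  1.23 -0.    1.21]
```

View pics/t5.png

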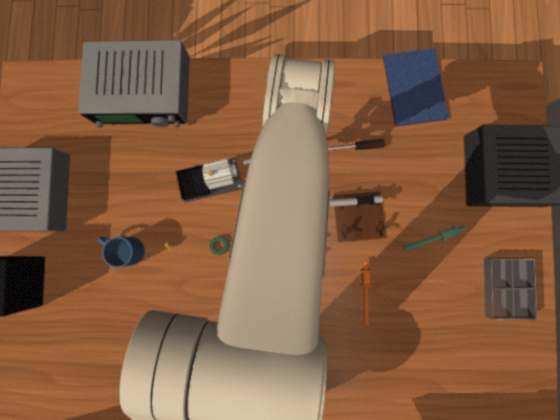

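View pics/w5.png

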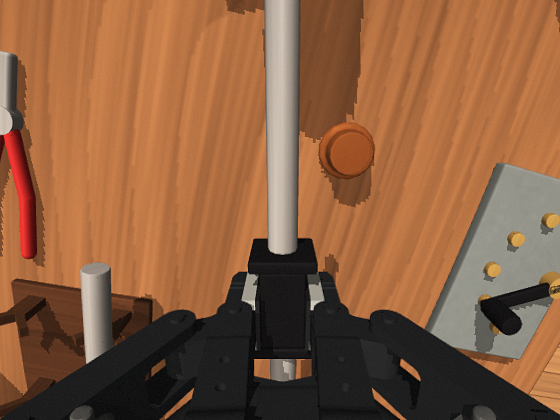

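View pics/s5.png

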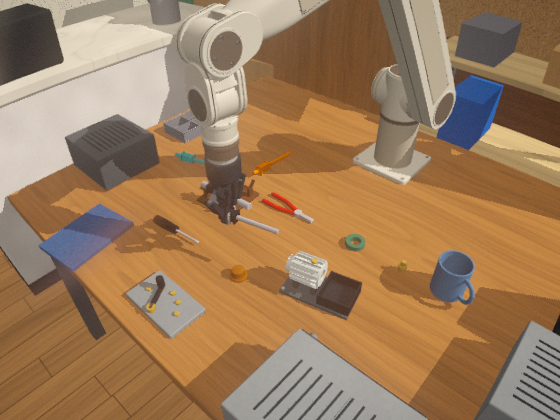

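```bash
python3 - <<'E'
from h import *
p,d,i=load("w5"); eef,q=i['eef']; M=R.from_quat(q).as_matrix()
h=cv2.cvtColor(p,cv2.COLOR_BGR2HSV); st=((h[...,1]<60)&(h[...,2]>90)); 
for r in (5,40,80,120,160,200,235):
    xs=np.nonzero(st[r,255:315])[0]+255
    P=onplane(i,[(xs.min(),r),(xs.max()+1,r)],eef[2]+.0192); t=(P-eef)@M
    print(r,xs.min(),xs.max(),(t*1000).round(1)[:,:2].tolist(),"mid y",round(t[:,1].mean()*1000,2),"w",round((t[1]-t[0])[1]*1000,2), "depth", round(float(d[r,(xs.min()+xs.max())//2]),4))
s,ds,j=load("s5"); eef,q=j['eef'];M=R.from_quat(q).as_matrix()
pr=lambda t:proj(j,eef+M@np.array(t))[0].round(1)
print("tip pred",pr([.127,0,-.0192]),"front flange",pr([.022,0,-.0192]))
cv2.imwrite("pics/s5c.png",cv2.resize(s[170:330,190:370],None,fx=4.2,fy=3.7,interpolation=cv2.INTER_CUBIC))
cv2.imwrite("pics/s5d.png",cv2.resize(s[200:245,210:290],None,fx=9,fy=9,interpolation=cv2.INTER_CUBIC))
u=np.array([np.cos(np.radians(103.9)),np.sin(np.radians(103.9)),0]);O=np.array([.5977,.1255,0])
print("housing",proj(j,O+.014*u+[0,0,.097]),"mouth",proj(j,O-.047*u+[0,0,.06]))
E
```

```text
5 265 297 [[111.6, -5.5], [111.6, 5.5]] mid y 0.02 w 10.95 depth 0.1019
40 265 297 [[100.8, -5.6], [100.8, 5.6]] mid y 0.01 w 11.19 depth 0.1053
80 266 297 [[87.9, -5.4], [87.9, 5.7]] mid y 0.17 w 11.15 depth 0.1093
120 266 296 [[74.3, -5.6], [74.3, 5.5]] mid y -0.02 w 11.13 depth 0.1134
160 267 296 [[60.0, -5.4], [60.0, 5.7]] mid y 0.15 w 11.12 depth 0.1173
200 268 295 [[44.6, -5.2], [44.6, 5.5]] mid y 0.14 w 10.75 depth 0.1214
235 268 295 [[30.3, -5.4], [30.3, 5.7]] mid y 0.13 w 11.12 depth 0.1267
tip pred [276.3 231.8] front flange [235.4 217.1]
housing [[313.74626863 260.68310744]] mouth [[288.24986907 262.78158114]]
```

View pics/s5c.png

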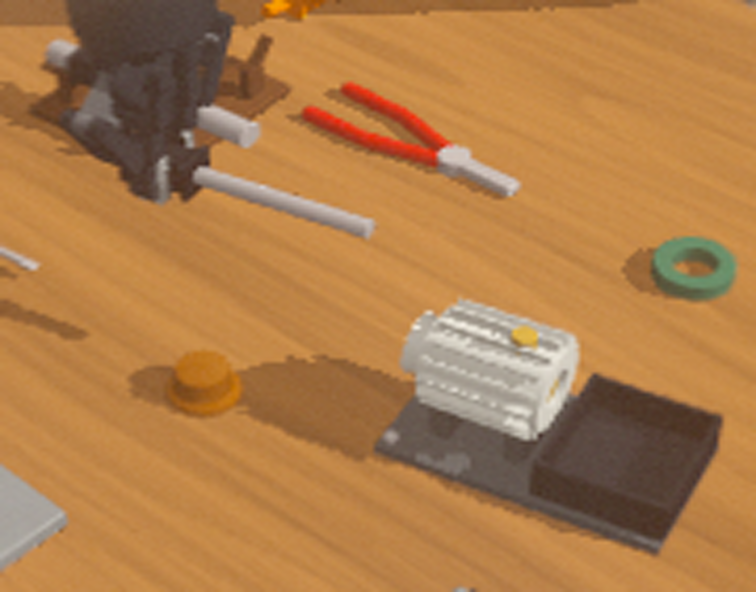

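View pics/s5d.png

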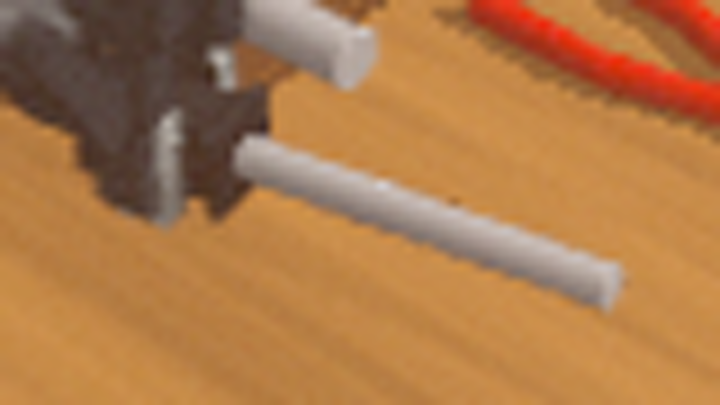

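send_rows([
  [0, 0.002, 0.02, 0],
  [0, 0.002, 0.03, 0],
  [0, 0, 0.02, 0],
  [0, 0, 0.008, 0],
  [0, 0, 0, 0],
  [0, 0, 0, 0],
  [0, 0, 0, 0],
])

```text
clock: 6.9
eef_pos: [0.6491, -0.0744, 0.0432]
tool_rot: [0.616, 0.787, 0.001, 0.001]
ft_force: [0.4, -0.6, -1.5]
grip_width: 0.017
```

```bash
cat >> h.py <<'E'
CAN=[.5977,.1255,103.9]
def rel():
    p,y=state(); a=np.radians(CAN[2]);u=np.array([np.cos(a),np.sin(a)]);n=np.array([u[1],-u[0]])
    v=p[:2]-CAN[:2]; print("tip x(mm) %.1f  lat(tool+y) %.1f  axis z %.1f"%((v@u+.128)*1e3,(v@n)*1e3,(p[2]+.0192)*1e3))
E
python3 - <<'E'
from h import *
rel(); snap("scene","s6"); rel()
E
```

```text
t 6.9 p [ 0.6491 -0.0744  0.0432] yaw 103.9 z [ 3.2e-03 -3.0e-04 -1.0e+00] F [ 0.4 -0.6 -1.5] w 0.017 j [-0.11  0.67  0.17  1.07  0.    1.21]
tip x(mm) -78.4  lat(tool+y) 1.9  axis z 62.4
t 6.95 p [ 0.6491 -0.0743  0.0431] yaw 103.91 z [ 3.1e-03 -3.0e-04 -1.0e+00] F [ 0.8  0.9 -1.3] w 0.0174 j [-0.11  0.67  0.17  1.07  0.    1.21]
tip x(mm) -78.3  lat(tool+y) 1.9  axis z 62.3
```

send_rows([
  [0, -0.002, 0.002, 0],
  [0.01, 0, 0, 0],
  [0.01, 0, 0, 0],
  [0.01, 0, 0, 0],
  [0.005, 0, 0, 0],
  [0, 0, 0, 0],
  [0, 0, 0, 0],
])

```text
clock: 7.65
eef_pos: [0.6377, -0.0403, 0.0394]
tool_rot: [0.616, 0.788, -0.0, 0.0]
ft_force: [-0.4, -0.0, -1.0]
grip_width: 0.0172
```

```bash
python3 - <<'E'
from h import *
rel(); p,d,i=snap("wrist","w7"); snap("scene","s7")
s=cv2.imread("pics/s7.png");cv2.imwrite("pics/s7c.png",cv2.resize(s[225:300,240:340],None,fx=7,fy=7,interpolation=cv2.INTER_CUBIC))
E
```

```text
t 7.65 p [ 0.6377 -0.0403  0.0394] yaw 103.96 z [ 3.e-04 -3.e-04 -1.e+00] F [-0.4 -0.  -1. ] w 0.0172 j [-0.06  0.65  0.12  1.04 -0.    1.26]
tip x(mm) -42.5  lat(tool+y) -1.0  axis z 58.6
```

View pics/w7.png

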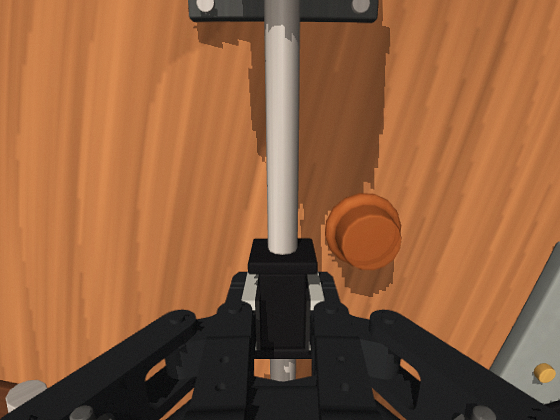

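View pics/s7c.png

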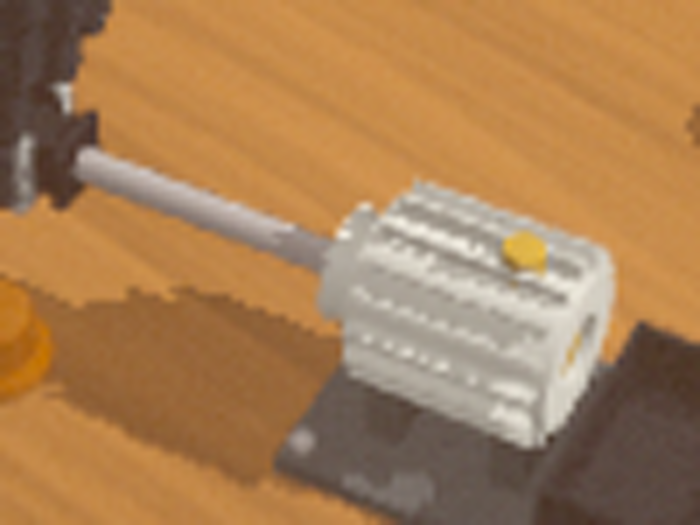

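send_rows([
  [0.003, 0.001, -0.001, 0],
  [0.003, 0, 0, 0],
  [0.003, 0, 0, 0],
  [0.003, 0, 0, 0],
  [0.003, 0, 0, 0],
  [0.003, 0, 0, 0],
  [0, 0, 0, 0],
  [0, 0, 0, 0],
])

```text
clock: 8.55
eef_pos: [0.6342, -0.0227, 0.0403]
tool_rot: [0.616, 0.788, -0.0, 0.0]
ft_force: [0.0, 0.7, -1.5]
grip_width: 0.0172
```

```bash
python3 - <<'E'
from h import *
rel(); p,d,i=snap("wrist","w8");rel()
E
```

```text
t 8.55 p [ 0.6342 -0.0227  0.0403] yaw 103.94 z [ 0.e+00 -1.e-04 -1.e+00] F [ 0.   0.7 -1.5] w 0.0172 j [-0.04  0.64  0.1   1.04 -0.    1.29]
tip x(mm) -24.7  lat(tool+y) -0.2  axis z 59.5
t 8.6 p [ 0.6342 -0.0228  0.0403] yaw 103.93 z [ 1.e-04 -1.e-04 -1.e+00] F [ 0.5  0.5 -0.8] w 0.0171 j [-0.04  0.64  0.1   1.04 -0.    1.29]
tip x(mm) -24.8  lat(tool+y) -0.2  axis z 59.5
```

View pics/w8.png

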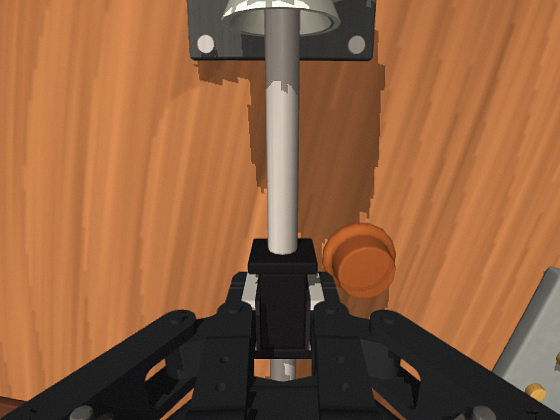

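send_rows([
  [0.001, 0, 0, 0],
  [0.0015, 0, 0, 0],
  [0.0015, 0, 0, 0],
  [0.0015, 0, 0, 0],
  [0.0015, 0, 0, 0],
  [0.0015, 0, 0, 0],
  [0.0015, 0, 0, 0],
  [0.0015, 0, 0, 0],
  [0.0015, 0, 0, 0],
  [0.0015, 0, 0, 0],
  [0.0015, 0, 0, 0],
  [0.0015, 0, 0, 0],
  [0.0015, 0, 0, 0],
  [0.0015, 0, 0, 0],
  [0.0015, 0, 0, 0],
  [0.0015, 0, 0, 0],
  [0.0015, 0, 0, 0],
  [0.0015, 0, 0, 0],
  [0.0015, 0, 0, 0],
  [0.0015, 0, 0, 0],
])

```text
clock: 10.6
eef_pos: [0.6279, 0.0036, 0.0407]
tool_rot: [0.617, 0.787, -0.001, 0.002]
ft_force: [1.7, -6.0, -0.4]
grip_width: 0.0169
```

```bash
python3 - <<'E'
from h import *
rel()
E
```

```text
t 10.6 p [0.6279 0.0036 0.0407] yaw 103.82 z [ 0.0017 -0.0039 -1.    ] F [ 1.7 -6.  -0.4] w 0.0169 j [ 0.01  0.62  0.08  1.03 -0.    1.34]
tip x(mm) 2.4  lat(tool+y) 0.0  axis z 59.9
```

send_rows([
  [0.0015, 0, 0, 0],
  [0.0015, 0, 0, 0],
  [0.0015, 0, 0, 0],
  [0.0015, 0, 0, 0],
  [0.0015, 0, 0, 0],
  [0.0015, 0, 0, 0],
  [0.0015, 0, 0, 0],
  [0.0015, 0, 0, 0],
  [0.0015, 0, 0, 0],
  [0.0015, 0, 0, 0],
  [0.0015, 0, 0, 0],
  [0.0015, 0, 0, 0],
  [0.0015, 0, 0, 0],
  [0.0015, 0, 0, 0],
  [0.0015, 0, 0, 0],
  [0.0015, 0, 0, 0],
  [0.0015, 0, 0, 0],
  [0.0015, 0, 0, 0],
  [0.0015, 0, 0, 0],
  [0.0015, 0, 0, 0],
])

```text
clock: 12.6
eef_pos: [0.6199, 0.035, 0.0403]
tool_rot: [0.616, 0.788, 0.0, 0.0]
ft_force: [0.2, -0.5, -1.1]
grip_width: 0.017
```

```bash
python3 - <<'E'
from h import *
rel(); snap("scene","s9")
s=cv2.imread("pics/s9.png");cv2.imwrite("pics/s9c.png",cv2.resize(s[225:320,250:370],None,fx=6,fy=6,interpolation=cv2.INTER_CUBIC))
E
```

```text
t 12.6 p [0.6199 0.035  0.0403] yaw 103.92 z [ 0.  0. -1.] F [ 0.2 -0.5 -1.1] w 0.017 j [0.06 0.61 0.06 1.02 0.   1.38]
tip x(mm) 34.9  lat(tool+y) -0.2  axis z 59.5
```

View pics/s9c.png

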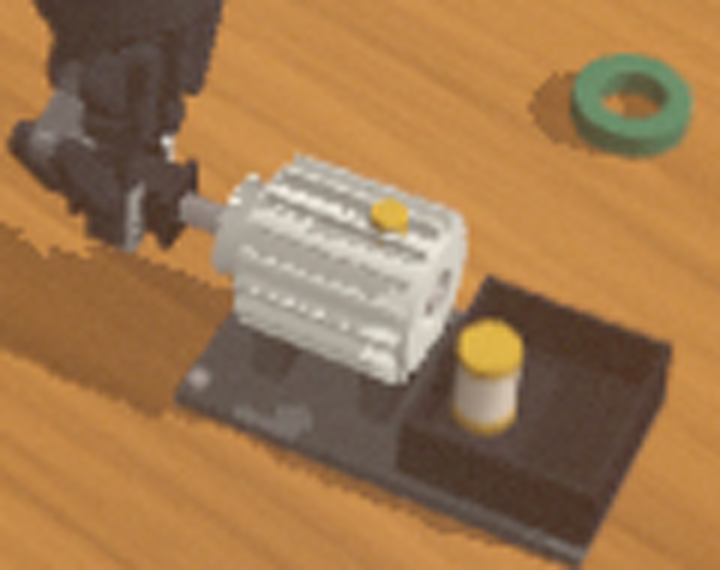

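send_rows([
  [-0.004, 0, 0, 0],
  [-0.008, 0, 0, 0],
  [-0.012, 0, 0, 0],
  [-0.012, 0, 0, 0],
  [-0.012, 0, 0, 0],
  [-0.012, 0, 0, 0],
  [-0.012, 0, 0, 0],
  [-0.012, 0, 0, 0],
  [-0.012, 0, 0, 0],
  [-0.012, 0, 0, 0],
  [-0.012, 0, 0, 0],
  [-0.005, 0, 0, 0],
  [0, 0, 0, 0],
  [0, 0, 0, 0],
])

```text
clock: 14.05
eef_pos: [0.6498, -0.0862, 0.0402]
tool_rot: [0.616, 0.788, 0.0, -0.0]
ft_force: [0.1, -0.2, -1.4]
grip_width: 0.0174
```

```bash
python3 - <<'E'
from h import *
rel(); 
p,y=state()
p=p.copy();p[2]=.12
plan(p,y,[.4512,-.2724,.12],np.radians(95.02),8)
E
```

```text
t 14.05 p [ 0.6498 -0.0862  0.0402] yaw 103.93 z [-3.e-04  4.e-04 -1.e+00] F [ 0.1 -0.2 -1.4] w 0.0174 j [-0.13  0.68  0.18  1.07  0.    1.2 ]
tip x(mm) -90.0  lat(tool+y) -0.3  axis z 59.4
t 14.05 p [ 0.6498 -0.0862  0.0402] yaw 103.93 z [-3.e-04  4.e-04 -1.e+00] F [ 0.1 -0.2 -1.4] w 0.0174 j [-0.13  0.68  0.18  1.07  0.    1.2 ]
[[-0.017,-0.03,-0.0,0.19],[-0.017,-0.029,-0.0,0.19],[-0.018,-0.029,-0.0,0.19],[-0.018,-0.029,-0.0,0.19],[-0.019,-0.028,-0.0,0.19],[-0.019,-0.028,-0.0,0.19],[-0.02,-0.028,-0.0,0.19],[-0.02,-0.027,-0.0,0.19]]
end [ 0.4512 -0.2721  0.12  ] 95.22
```

send_rows([
  [0, 0, -0.03, 0],
  [0, 0, -0.04, 0],
  [0, 0, -0.01, 0],
  [-0.017, -0.03, 0, 0.19],
  [-0.017, -0.029, 0, 0.19],
  [-0.018, -0.029, 0, 0.19],
  [-0.018, -0.029, 0, 0.19],
  [-0.019, -0.028, 0, 0.19],
  [-0.019, -0.028, 0, 0.19],
  [-0.02, -0.028, 0, 0.19],
  [-0.02, -0.027, 0, 0.2],
  [0, 0, 0, 0],
  [0, 0, 0, 0],
  [0, 0, 0, 0],
])

```text
clock: 15.45
eef_pos: [0.452, -0.2716, 0.1202]
tool_rot: [0.674, 0.739, 0.0, 0.0]
ft_force: [0.3, -0.4, -1.0]
grip_width: 0.0172
```

```bash
python3 - <<'E'
from h import *
p,y=state(); snap("wrist","w10")
plan(p,y,[.4512,-.2724,.05],np.radians(95.05),4)
E
```

```text
t 15.45 p [ 0.452  -0.2716  0.1202] yaw 95.23 z [ 5.e-04  2.e-04 -1.e+00] F [ 0.3 -0.4 -1. ] w 0.0172 j [-0.54  0.37 -0.12  1.08  0.    0.94]
[[-0.0,-0.0,0.018,0.01],[-0.0,-0.0,0.017,0.01],[-0.001,-0.001,0.018,0.01],[0.0,0.0,0.017,0.01]]
end [ 0.4511 -0.2727  0.0502] 95.0
```

View pics/w10.png

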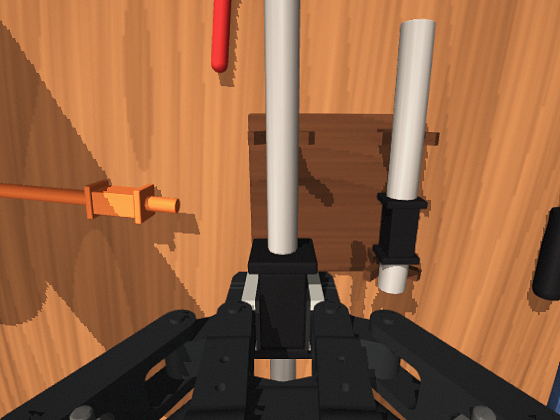

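send_rows([
  [-0.001, -0.001, 0.03, 0.02],
  [0, 0, 0.03, 0],
  [0, 0, 0.015, 0],
  [0, 0, 0.008, 0],
  [0, 0, 0.005, 0],
  [0, 0, 0, 0],
  [0, 0, 0, 0],
])

```text
clock: 16.2
eef_pos: [0.4513, -0.2736, 0.0331]
tool_rot: [0.675, 0.738, 0.0, 0.001]
ft_force: [-0.6, -1.0, -1.3]
grip_width: 0.0171
```

```bash
python3 - <<'E'
from h import *
p,y=state()
E
```

```text
t 16.2 p [ 0.4513 -0.2736  0.0331] yaw 95.07 z [ 1.4e-03 -9.0e-04 -1.0e+00] F [-0.6 -1.  -1.3] w 0.0171 j [-0.55  0.46 -0.23  0.88 -0.    0.94]
```

send_rows([
  [0.001, 0, 0.003, 0],
  [0, 0, 0.002, 0],
  [0, 0, 0.002, 0],
  [0, 0, 0, 0],
  [0, 0, 0, 0],
  [0, 0, 0, 0],
])

```text
clock: 16.8
eef_pos: [0.451, -0.2726, 0.0256]
tool_rot: [0.675, 0.738, 0.0, 0.001]
ft_force: [2.2, 0.6, -0.3]
grip_width: 0.017
```

```bash
python3 - <<'E'
from h import *
p,y=state()
E
```

```text
t 16.8 p [ 0.451  -0.2726  0.0256] yaw 95.05 z [ 1.3e-03 -4.0e-04 -1.0e+00] F [ 2.2  0.6 -0.3] w 0.017 j [-0.54  0.47 -0.24  0.86  0.    0.94]
```

Seated at the original pose and carrying part of its weight. Open to half way, to stay clear of the thick rod.

send_rows([
  [0, 0, 0, 0],
  [0, 0, 0, 0],
  [0, 0, 0, 0],
  [0, 0, 0, 0],
  [0, 0, 0, 0],
  [0, 0, 0, 0],
], claw=0.2)

```text
clock: 17.4
eef_pos: [0.4503, -0.2724, 0.0253]
tool_rot: [0.675, 0.738, -0.0, -0.0]
ft_force: [0.3, -0.2, 0.1]
grip_width: 0.0513
```

send_rows([
  [0, 0, -0.01, 0],
  [0, 0, -0.03, 0],
  [0, 0, -0.04, 0],
  [0, 0, -0.04, 0],
  [0, 0, -0.045, 0],
  [0, 0, 0, 0],
  [0, 0, 0, 0],
  [0, 0, 0, 0],
])

```text
clock: 18.2
eef_pos: [0.4496, -0.272, 0.1895]
tool_rot: [0.675, 0.738, -0.0, -0.001]
ft_force: [0.2, 0.8, -0.9]
grip_width: 0.0516
```

```bash
python3 - <<'E'
from h import *
state(); p,d,i=snap("wrist","w12"); s,_,_=snap("scene","s12")
h=cv2.cvtColor(p,cv2.COLOR_BGR2HSV)
steel=((h[...,1]<60)&(h[...,2]>90))
for r in (52,98,158,240):
    xs=np.nonzero(steel[r,255:320])[0]+255
    if len(xs): print(r,xs.min(),xs.max(),onplane(i,[((xs.min()+xs.max())/2,r)],.0445)[0].round(4))
blk=(h[...,2]<45).astype(np.uint8); blk[:165]=0; blk[245:]=0; blk[:,:262]=0; blk[:,305:]=0
n,l,st,c=cv2.connectedComponentsWithStats(blk); k=1+np.argmax(st[1:,4]); print(st[k],onplane(i,[c[k]],.05))
cv2.imwrite("pics/s12c.png",cv2.resize(s[140:330,170:370],None,fx=3,fy=3,interpolation=cv2.INTER_CUBIC))
E
```

```text
t 18.2 p [ 0.4496 -0.272   0.1895] yaw 95.04 z [-1.5e-03  9.0e-04 -1.0e+00] F [ 0.2  0.8 -0.9] w 0.0516 j [-0.54  0.31 -0.01  1.25 -0.    0.94]
52 277 290 [ 0.4396 -0.1488  0.0445]
98 278 290 [ 0.4431 -0.1838  0.0445]
158 278 289 [ 0.4471 -0.2331  0.0445]
240 279 289 [ 0.4542 -0.3087  0.0445]
[ 270  173   32   62 1321] [[ 0.45174604 -0.27052487  0.05      ]]
```

View pics/w12.png

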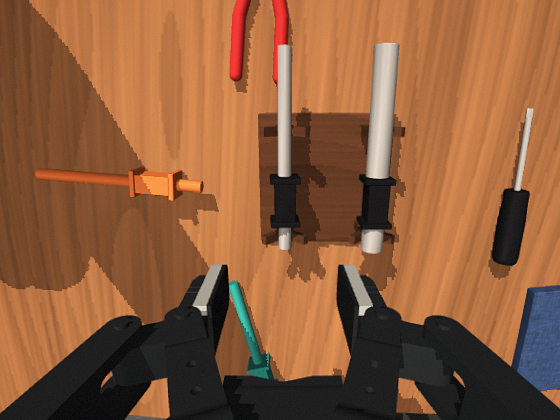

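View pics/s12c.png

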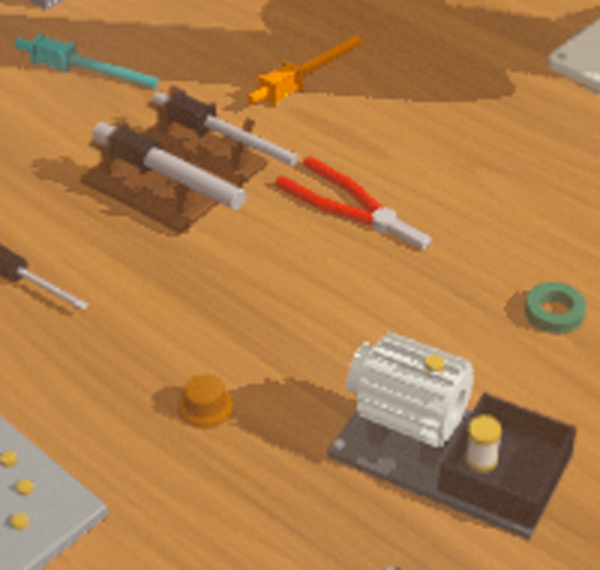

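```bash
python3 - <<'E'
from workcell import order
print(order.job_done())
E
```

```text
the job is handed in; nothing more can be done
None
```

I pushed the cartridge out of the can with the thin rod and laid the rod back in its own notches, then handed the job in at about 18.3 s. No verdict is reported.

- **Push:** I advanced the rod through the flared mouth at about 15 mm/s. The highest force I read while pushing was about 6 N. That is wrist force sampled only between calls; I did not measure the rod–cartridge contact directly.
- **Cartridge:** It dropped before my planned stop, with the rod tip computed at about x = +35 mm, so I did not need to go to +38. It stands upright on its end in the tray rather than lying on its side; by its dimensions its centre should be about 29 mm above the desk, under the 40 mm limit.
- **Rod:** After release, the wrist view puts the handle within about 1 mm of where it lay, with the same direction and seated in both notches.
- **Other things:** In the last scene picture the thick rod, pliers, knob, toroid and screwdriver look unmoved by eye. The adapter and mug were outside my last crops, so I did not check them again, but the arm never worked near them after the first move. The gripper is open, about 16 cm above the rack, touching nothing.

The camera estimates of the can's position differed by 1–3 mm between views. The rod showed no side load in the bore, so the position I used was good enough.

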